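Hang the slide carrier on the drain hook

TASK

Pick up the blue slide carrier by its handle and hang it by that handle on both prongs of the drain stand's hook, so that it hangs level and still over the drip tray. Keep it upright all the way so that no slide falls out, and leave the other things on the bench where they are.

Things in the scene. Friction and masses are not known exactly. Their poses are not given: they have to be found in the camera images.
- carrier: Loose blue slide carrier, about 0.25 kg: open trough 90 (x) x 140 (y) x 30 mm with 9 glass slides fixed in it (tops 35 mm up). Origin: centre of its underside, z up. A rigid upright steel wire bail, 8 mm thick, stands over its middle: legs at y = -67 and +67 mm and a straight level bar along y, its axis 125 mm above the underside, with an orange grip at mid-bar.
- carrier_grip (a point): Centre of the orange flat-sided grip, 14 (x) x 44 (y) x 14 mm, on the bar's axis, 125 mm above the carrier's underside; axes as the carrier's (y along the bar). Pinch it across x from above; the bare 8 mm wire runs on either side of it.
- stand: Fixed drain stand. Origin: on the bench right below the hook's seat, z up. White drip tray: x -85 to +125, y -85 to +85, 18 mm high. Steel post 14 mm thick at x = +105 mm, clamp top at z = 235 mm. On it a hook of two parallel steel prongs, 8 mm thick, at y = -40 and +40 mm (72 mm clear between), pointing to -x (towards the robot), joined by a cross bar at x = +100, z = 220 mm.
- hook_seat (a point): Midway between the prongs, level with the top of their lowest stretch (x -15 to +15 mm), 204 mm above the bench; axes as the stand's: x from tips to post, y from prong to prong. Towards the robot the prongs rise to red ball tips at x = -42 mm, tops 28 mm above this point; towards the post they rise gently by 20 mm. A bar hung on both runs along y, its axis 4 mm above this point.
- cooler_rack: White rack with a purple 96-well plate on it, 127 x 86 x 49 mm, loose; origin at the centre of its underside. Leave alone.
- tip_box: Grey pipette-tip box with yellow lid, 123 x 88 x 85 mm, loose; origin at the centre of its underside. Leave alone.
- reagent: Amber bottle with blue cap, 70 mm across, 130 mm tall, loose; origin at the centre of its underside. Leave alone.
Things that resemble listed ones, but are neither listed nor needed, are in the scene too. There is more than one size of the carrier; the one meant has the size given above.

How it is judged:
By the outcome, as a careful person would: the job done as asked, in the order asked, and still so for the second after the job is handed in, with the robot touching nothing.
It also fails if it takes over 53 s, if anything falls off the work surface, if the arm or the gripper's body presses on something with over 40 N, if the wrist force passes 120 N, or if a joint passes its speed limit or range.

ROBOT

A 6-joint arm with a two-finger parallel gripper is mounted at the origin on the work surface. World frame = base frame: x ahead of the robot, y to its left, z up, the work surface at z = 0. Lengths are in mm, angles in degrees, forces in N, time in s.
With the tool pointing down it reaches from about 300 to 750 mm from the base axis. Payload 8.5 kg.
Tool frame: the origin (TCP) lies at the centre of the arm's flange, where the gripper is bolted on; the fingertips stand 166 mm ahead of it and the grasp point (between the pads) lies 147 mm ahead of it; z points along the fingers, y is the line along which they close (so a half turn about z gives the same grasp; the last joint's range is limited). The gripper opens to 88 mm and grips with 3 to 60 N. Pads are 18 mm wide; open, the fingers measure 123 mm over their backs; the gripper's body (75 mm by 187 mm) begins 45 mm behind the grasp point.
Start: joints at [-80.231, 21.807, 74.336, -0, 83.858, -12.336], TCP at [206.958, -509.559, 404.748] pointing down, gripper open.
Joint ranges: [-178.18, 178.18], [-50.72, 133.34], [12.68, 142.11], [-81.47, 261.47], [9.98, 163.14], [-165.26, 165.26]. Speed limits (degrees/s): [136.94, 136.94, 180, 180, 180, 180].

INTERFACE

Orientations are given as [roll, pitch, yaw] about the fixed x, y, z axes, in that order (R = Rz(yaw) Ry(pitch) Rx(roll)).
In Python, from rig import manip gives the robot as it stands. The module is installed in compiled form; this text tells all that it offers.
- The arm moves only by the tool send_rows, never from a script. Its argument "increments" is text: rows parted by semicolons, each of 6 numbers parted by spaces: the shift along the tool's x, y, z normalised to -1 to 1, where 1 is 0.5 m, then the turn, a rotation vector about the tool's x, y, z normalised to -1 to 1, where 1 is 30 degrees. In form: tx ty tz ax ay az; .... A call has 1 to 8 rows; each row shifts and turns the commanded pose from where the row before left it, along the tool's axes as they then stand; what a row does not reach is not made up. A row lasts 1/12 s, in which the tool goes at most 41.7 mm and 7.16 degrees, less where a joint would pass 70% of its speed; a pose out of reach is approached as far as the arm can. A call with a number of a shift or a turn outside -1 to 1 is refused whole. A call with a gripper value outside its range is refused whole. "jaw" is the opening, from -1 (shut) to 1 (fully open), set as the call begins (left out, the last holds). The fingers move at their own pace and stop on an object; "newtons" is the grip in N (left out, the last holds). Time passes only in rows, so rows that do not move let the fingers close. It gives the time, the measured TCP pose, the force, the opening and the grip force at its end, in the units of the state.
- manip.state(): the state, without advancing time (a new reading comes with each control period).
- manip.read_camera(name): name is "side" or "top" or "wrist"; returns a dict with "image" (480x640x3 uint8, red, green, blue), "mtx" (3x3 intrinsics, pixels), "k1" (the pictures are not rectified: a ray, as slopes to the right and down, at radius r is drawn at 1 + k1 r^2 times it, then the intrinsics apply), "world_to_cam" (4x4, takes a point from world to camera coordinates); the wrist camera has in their place "T_tool_cam" (4x4, takes a point from camera to tool coordinates, whose origin is the TCP and whose axes are the flange's). Camera axes: x right, y down, z forward; pixel columns grow to the right and rows downward; lengths in mm; the calibration is good to about 2 mm. A picture is of the moment at which its call begins: read the wrist's pose just before it. There is no depth.
- manip.hand_in(): hands the job in; it is judged then, once.
The state is a dict: "time_s": time; "qpos": joint angles; "joint_vel": joint speeds; "effort": joint torques, N m; "tcp_pos": TCP position; "ee_rot": TCP orientation; "wrist_force": force on the tool from outside, world axes, zero at the start; "wrist_torque": the same for the moment, N m; "grip_width": finger opening in mm; "grip_force": force on a finger pad.
Only numpy, scipy, OpenCV 4.12 (cv2) and the standard library are available. Lean on these libraries where they do the work, as an engineer would, in place of code of your own. Each camera call takes 0.05 s, during which the arm holds its last target. There are 200 camera calls.

## Working session

There is one attempt and no reset: what is moved stays moved. The work goes in short steps, Python scripts to look and compute and a tool call to move; the robot and the scene stay as the last step left them, time stands still between calls to the robot, and variables do not carry over. Pictures are saved under pics/ and viewed, at most 10 in all, crops included, and the job is handed in when it is done.

Besides the shell and the picture viewer there is one more tool, called after "Request:" in YAML: its name, and indented under it one key for each argument. send_rows: Moves the arm, as the interface text tells. Scaled input: -1 to 1 covers 0.5 m each way for a shift and 30 degrees each way for a turn. Its arguments: {"type":"object","properties":{"increments":{"type":"string"},"jaw":{"type":"number"},"newtons":{"type":"number"}},"required":["increments"]}

```bash
mkdir -p pics; python3 - <<'E'
from rig import manip
import cv2,numpy as np,pickle
s=manip.state();print({k:np.round(v,2).tolist() for k,v in s.items()})
ims=[]
for n in ("side","top","wrist"):
    c=manip.read_camera(n);pickle.dump(c,open(f"{n}0.pkl","wb"))
    cv2.imwrite(f"pics/{n}0.png",c["image"][:,:,::-1])
    print(n,{k:np.round(v,3).tolist() for k,v in c.items() if k!="image"})
E
```

```text
{'time_s': 0.0, 'qpos': [-80.23, 21.84, 74.38, -0.0, 83.86, -12.34], 'joint_vel': [-0.07, 0.06, -0.04, -0.03, 0.02, 0.13], 'effort': [-0.0, -43.79, -22.46, 0.07, 0.04, -0.0], 'tcp_pos': [206.96, -509.54, 404.13], 'ee_rot': [-179.92, -0.02, 22.11], 'wrist_force': [0.46, 0.55, 0.05], 'wrist_torque': [-0.02, -0.0, -0.01], 'grip_force': 0.0, 'grip_width': 88.11}
side {'mtx': [[525.958, 0.0, 307.723], [0.0, 525.958, 239.297], [0.0, 0.0, 1.0]], 'k1': -0.112, 'world_to_cam': [[-0.996, -0.085, -0.006, 581.815], [-0.044, 0.568, -0.822, 141.291], [0.074, -0.818, -0.57, 875.744], [0.0, 0.0, 0.0, 1.0]]}
top {'mtx': [[559.906, 0.0, 318.735], [0.0, 559.906, 227.197], [0.0, 0.0, 1.0]], 'k1': 0.052, 'world_to_cam': [[-0.005, -1.0, 0.01, -17.96], [-0.98, 0.002, -0.198, 601.497], [0.198, -0.011, -0.98, 1049.79], [0.0, 0.0, 0.0, 1.0]]}
wrist {'mtx': [[352.646, 0.0, 321.283], [0.0, 352.646, 241.41], [0.0, 0.0, 1.0]], 'k1': -0.035, 'T_tool_cam': [[-0.0, -0.963, -0.27, 69.479], [1.0, -0.0, -0.001, 0.992], [0.001, -0.27, 0.963, 20.458], [0.0, 0.0, 0.0, 1.0]]}
```

View pics/side0.png

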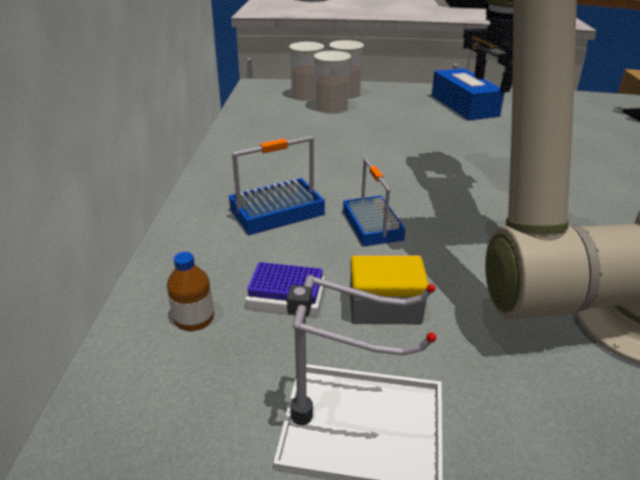

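View pics/top0.png

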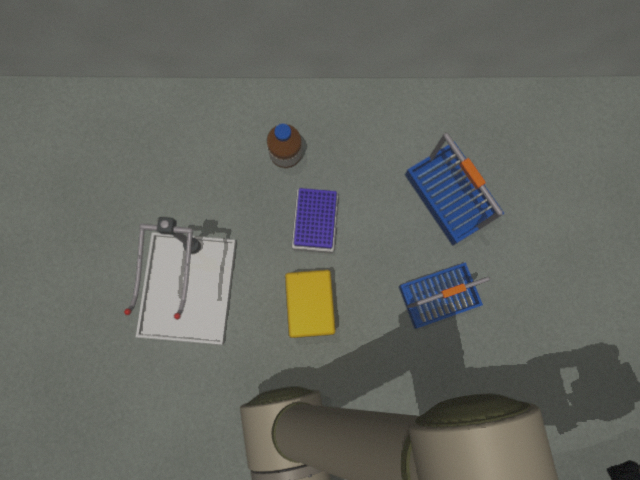

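```bash
cat > h.py <<'E'
import numpy as np,cv2,pickle
def ray(c,uv,Tcw=None):
    K=c["mtx"];k=float(c["k1"]);uv=np.atleast_2d(np.asarray(uv,float))
    p=cv2.undistortPoints(uv.reshape(-1,1,2),np.array(K,float),np.array([k,0,0,0,0.])).reshape(-1,2)
    if Tcw is None: Tcw=np.linalg.inv(c["world_to_cam"])
    d=np.c_[p,np.ones(len(p))]@Tcw[:3,:3].T
    return Tcw[:3,3],d/np.linalg.norm(d,axis=1)[:,None]
def plane(c,uv,z,T=None):
    o,d=ray(c,uv,T); return o+d*((z-o[2])/d[:,2])[:,None]
def tri(rs):
    A=np.zeros((3,3));b=np.zeros(3)
    for o,d in rs:
        P=np.eye(3)-np.outer(d[0],d[0]);A+=P;b+=P@o
    x=np.linalg.solve(A,b)
    return x,[round(float(np.linalg.norm((np.eye(3)-np.outer(d[0],d[0]))@(x-o))),1) for o,d in rs]
def blobs(im,lo,hi,amin):
    m=cv2.inRange(cv2.cvtColor(im,cv2.COLOR_RGB2HSV),lo,hi)
    n,l,st,ce=cv2.connectedComponentsWithStats(m)
    return [(l==i,st[i],ce[i]) for i in range(1,n) if st[i][4]>=amin]
E
python3 - <<'E'
from h import *
S=pickle.load(open("side0.pkl","rb"));T=pickle.load(open("top0.pkl","rb"))
R={}
for n,c in (("side",S),("top",T)):
    for nm,lo,hi,a in (("orange",(5,180,120),(16,255,255),30),("red",(0,150,90),(4,255,255),8),("blue",(104,150,60),(116,255,255),300)):
        for m,st,ce in blobs(c["image"],lo,hi,a):
            print(n,nm,st.tolist(),ce.round(1))
            if nm=="blue" and n=="top":
                m=cv2.morphologyEx(m.astype(np.uint8),cv2.MORPH_CLOSE,np.ones((15,15)))
                pts=plane(c,np.argwhere(m)[:,::-1],30)[:,:2].astype(np.float32)
                print("   rect z30",cv2.minAreaRect(pts))
im=T["image"][:,:,::-1][120:340,390:520];cv2.imwrite("pics/crop1.png",cv2.resize(im,None,fx=2.6,fy=2.6,interpolation=2))
E
```

```text
side orange [261, 139, 26, 13, 196] [274.  144.6]
side orange [370, 167, 12, 11, 67] [375.5 171.5]
side red [428, 284, 7, 8, 41] [431.  287.8]
side red [427, 333, 9, 9, 61] [431.1 336.7]
side blue [212, 0, 35, 105, 1882] [225.9  44.1]
side blue [577, 6, 63, 86, 4050] [609.6  46.7]
side blue [432, 69, 71, 51, 2262] [467.3  95.1]
side blue [230, 190, 94, 44, 1596] [278.1 214.5]
side blue [344, 200, 61, 45, 775] [372.  230.1]
top orange [462, 159, 23, 28, 244] [472.9 172.4]
top orange [443, 284, 22, 13, 142] [453.5 290.2]
top red [125, 310, 5, 4, 17] [126.9 311.6]
top red [175, 314, 4, 4, 10] [176.3 315.7]
top blue [409, 156, 72, 86, 1776] [446.4 199.9]
   rect z30 ((672.2018432617188, -284.03106689453125), (178.68365478515625, 81.7034683227539), 31.329132080078125)
top blue [401, 263, 69, 41, 347] [427.6 281.2]
   rect z30 ((494.0596923828125, -253.24520874023438), (37.79742431640625, 139.6205291748047), 19.644515991210938)
```

View pics/crop1.png

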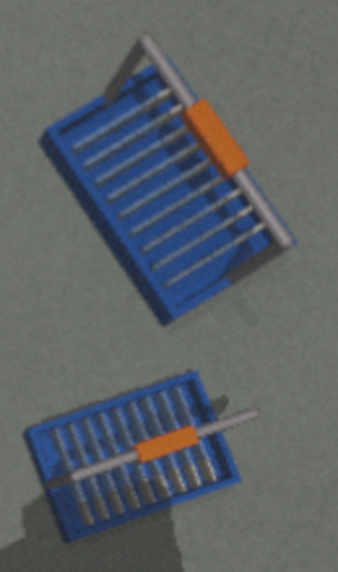

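Candidates: the large carrier (top px 455,195; about 179 mm long, 7 or 8 slides) and the small one (top px 443,295; about 140 mm long, 9 slides). The small one fits, and the crop confirms it, with its grip at top px (453,290).

```bash
python3 - <<'E'
from h import *
S=pickle.load(open("side0.pkl","rb"));T=pickle.load(open("top0.pkl","rb"))
t=lambda a,b:print(*tri([ray(S,a),ray(T,b)]))
t((375.5,171.5),(453.5,290.2))
t((431,287.8),(177.3,315.9));t((431.1,336.7),(127.5,311.8))
p=plane(T,[(416.2,303),(489.2,278.5)],125);d=p[1]-p[0];print(p,np.linalg.norm(d),np.degrees(np.arctan2(d[1],d[0])))
m=[b for b in blobs(T["image"],(5,180,120),(16,255,255),100)][1][0]
print(cv2.minAreaRect(plane(T,np.argwhere(m)[:,::-1],132)[:,:2].astype(np.float32)))
# tray outer corners from top image
hsv=cv2.cvtColor(T["image"],cv2.COLOR_RGB2HSV);m=cv2.inRange(hsv,(0,0,150),(180,45,255))
m[:, :100]=0;m[:,250:]=0;m[:200]=0;m[360:]=0
m=cv2.morphologyEx(m,cv2.MORPH_CLOSE,np.ones((9,9)))
n,l,st,ce=cv2.connectedComponentsWithStats(m);i=1+np.argmax(st[1:,4]);print(st[i])
print(cv2.minAreaRect(plane(T,np.argwhere(l==i)[:,::-1],18)[:,:2].astype(np.float32)))
# clamp
im=np.hstack([cv2.resize(S["image"][265:480,260:460],None,fx=2,fy=2),cv2.resize(T["image"][205:355,110:250],(401,430))])
cv2.imwrite("pics/crop2.png",im[:,:,::-1])
E
```

```text
[ 469.74748454 -262.73922291  130.7498681 ] [0.5, 0.5]
[421.72234803 211.00517234 227.02355536] [0.5, 0.5]
[429.32827079 290.72273989 227.05218338] [0.1, 0.1]
[[ 447.66387773 -195.48593217  125.        ]
 [ 491.95734347 -330.37265129  125.        ]] 141.9730189306302 -71.8210976952128
((470.03826904296875, -262.4992370605469), (11.591262817382812, 40.181095123291016), 19.02362823486328)
[ 136  225   99  119 8539]
((497.78582763671875, 252.368896484375), (183.97695922851562, 226.35704040527344), 84.5071792602539)
```

View pics/crop2.png

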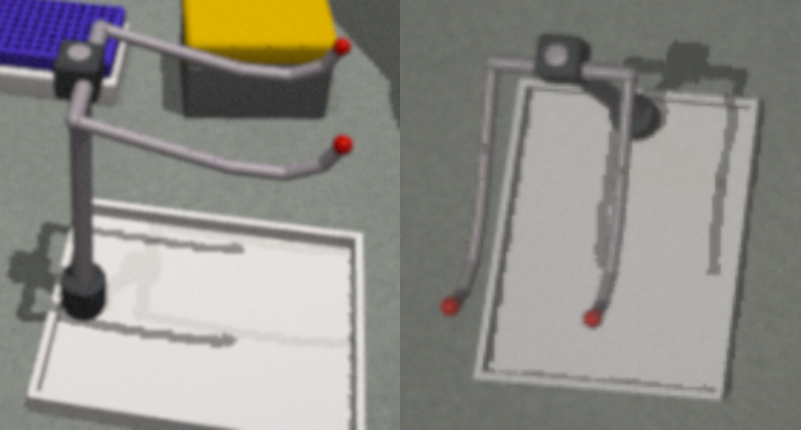

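The small carrier's grip is at about (470, -262.6), with its x axis at 19°. The red ball tips are about 80 mm apart, which puts the hook seat at about (467, 247) with the stand turned -5.4°. Moving above the grip.

Request:
send_rows:
  increments: "0.042 -0.0162 0 0 0 0;0.042 -0.0162 0 0 0 0;0.042 -0.0162 0 0 0 0;0.042 -0.0162 0 0 0 0;0.042 -0.0162 0 0 0 0;0.042 -0.0162 0 0 0 0;0.042 -0.0162 0 0 0 0;0.042 -0.0162 0 0 0 0"
  jaw: 1

```text
time_s: 0.82
tcp_pos: [338.9, -385.4, 404.6]
ee_rot: [-180.0, 0.0, 22.1]
wrist_force: [-0.3, 0.7, 0.2]
grip_width: 88.2
grip_force: 0.0
```

Request:
send_rows:
  increments: "0.042 -0.0162 0 0 0 0;0.042 -0.0162 0 0 0 0;0.042 -0.0162 0 0 0 0;0.042 -0.0162 0 0 0 0;0.042 -0.0162 0 0 0 0;0.042 -0.0162 0 0 0 0;0.042 -0.0162 0 0 0 0;0.042 -0.0162 0 0 0 0"

```text
time_s: 1.48
tcp_pos: [470.2, -262.1, 404.5]
ee_rot: [-180.0, 0.0, 22.1]
wrist_force: [0.0, 0.2, 0.5]
grip_width: 88.3
grip_force: 0.0
```

Request:
send_rows:
  increments: "0 0 0 0 0 -0.207;0 0 0 0 0 -0.207;0 0 0 0 0 -0.207;0 0 0 0 0 -0.207;0 0 0 0 0 -0.207;0 0 0 0 0 -0.207;0 0 0 0 0 -0.207"

```text
time_s: 2.07
tcp_pos: [469.5, -263.0, 404.5]
ee_rot: [-180.0, -0.0, 65.9]
wrist_force: [-0.4, 0.0, 0.8]
grip_width: 88.0
grip_force: 0.0
```

Request:
send_rows:
  increments: "0 0 0 0 0 -0.207;0 0 0 0 0 -0.207;0 0 0 0 0 -0.207;0 0 0 0 0 -0.207;0 0 0 0 0 -0.207;0 0 0 0 0 -0.207;0 0 0 0 0 -0.207;0 0 0 0 0 0"

```text
time_s: 2.73
tcp_pos: [469.5, -263.1, 404.5]
ee_rot: [-180.0, -0.0, 109.3]
wrist_force: [-0.2, -0.4, -0.0]
grip_width: 87.9
grip_force: 0.0
```

```bash
cat >> h.py <<'E'
from scipy.spatial.transform import Rotation as Ro
def tcp(s):
    M=np.eye(4);M[:3,:3]=Ro.from_euler("xyz",s["ee_rot"],degrees=True).as_matrix();M[:3,3]=s["tcp_pos"];return M
def togo(s,p,yaw):
    M=tcp(s);d=M[:3,:3].T@(np.array(p)-M[:3,3])/500
    r=(Ro.from_matrix(M[:3,:3]).inv()*Ro.from_euler("xyz",[180,0,yaw],degrees=True)).as_rotvec(degrees=True)/30
    print("t",s["time_s"],"pos",np.round(M[:3,3],1),"rot",np.round(s["ee_rot"],2),"| go",d.round(4),r.round(4))
E
python3 - <<'E'
from rig import manip
from h import *
s=manip.state();c=manip.read_camera("wrist");cv2.imwrite("pics/w1.png",c["image"][:,:,::-1])
T=tcp(s)@c["T_tool_cam"]
for m,st,ce in blobs(c["image"],(5,180,120),(16,255,255),100):
    q=plane(c,np.argwhere(m)[:,::-1],132,T)[:,:2].astype(np.float32)
    print(st,ce,cv2.minAreaRect(q),q.mean(0))
togo(s,[470,-262.6,273],109)
E
```

```text
t 2.7333 pos [ 469.5 -263.1  404.5] rot [-1.7998e+02 -3.0000e-02  1.0926e+02] | go [0.0004 0.0014 0.263 ] [-0.0006 -0.001   0.0087]
```

View pics/w1.png

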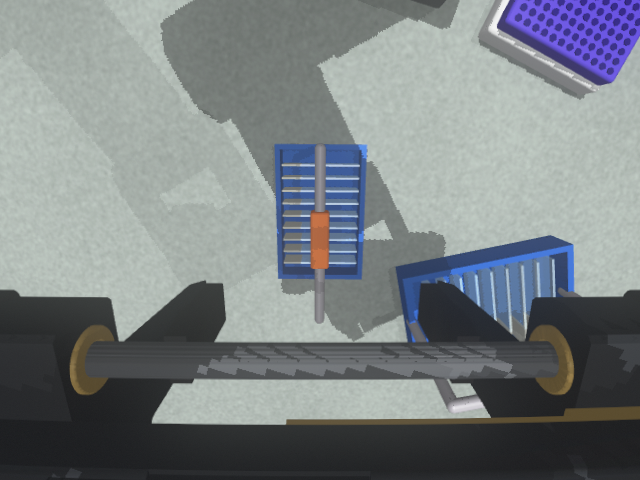

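The wrist picture shows the small carrier's bar vertical at column 320 and centred, with the grip at (320,240). The large carrier's bail end, at (455,405), is near the right finger, so I'll check that clearance.

```bash
python3 - <<'E'
from rig import manip
from h import *
S=pickle.load(open("side0.pkl","rb"));Tp=pickle.load(open("top0.pkl","rb"))
s=manip.state();c=manip.read_camera("wrist");T=tcp(s)@c["T_tool_cam"]
I=np.linalg.inv(tcp(s))
for a,b in (((313,140),(500,213)),((235,154),(446,137))):
    x,e=tri([ray(S,a),ray(Tp,b)]);print(x,e,"tool",(I@[*x,1])[:3].round(1))
for m,st,ce in blobs(c["image"],(5,150,100),(22,255,255),100):
    q=plane(c,np.argwhere(m)[:,::-1],132,T)[:,:2].astype(np.float32)
    print(st,ce.round(1),cv2.minAreaRect(q),q.mean(0))
E
```

```text
[ 604.26802113 -347.00472494  157.67452348] [2.8, 2.8] tool [-123.3  100.3  246.8]
[ 750.81531841 -255.50959521  162.84761638] [0.2, 0.2] tool [-84.2 268.6 241.6]
[311 213  17  56 947] [319.  240.4] ((468.49066162109375, -265.2697448730469), (12.115599632263184, 42.3437614440918), 18.92975425720215) [ 468.427   -264.90247]
```

Request:
send_rows:
  increments: "0 0 0.033 0 0 0;0 0 0.033 0 0 0;0 0 0.033 0 0 0;0 0 0.033 0 0 0;0 0 0.033 0 0 0;0 0 0.033 0 0 0;0 0 0.033 0 0 0"

```text
time_s: 3.42
tcp_pos: [469.4, -263.0, 288.4]
ee_rot: [-180.0, -0.0, 108.8]
wrist_force: [-0.1, 0.2, -0.2]
grip_width: 88.0
grip_force: 0.0
```

Request:
send_rows:
  increments: "0 0 0.011 0 0 0;0 0 0.011 0 0 0;0 0 0.011 0 0 0;0 0 0 0 0 0;0 0 0 0 0 0"

```text
time_s: 3.83
tcp_pos: [469.6, -263.1, 273.1]
ee_rot: [180.0, 0.0, 109.0]
wrist_force: [-0.0, 0.2, 0.1]
grip_width: 87.9
grip_force: 0.0
```

Request:
send_rows:
  increments: "0 0 0 0 0 0;0 0 0 0 0 0;0 0 0 0 0 0;0 0 0 0 0 0;0 0 0 0 0 0;0 0 0 0 0 0;0 0 0 0 0 0;0 0 0 0 0 0"
  jaw: -1
  newtons: 30

```text
time_s: 4.5
tcp_pos: [469.5, -263.0, 272.8]
ee_rot: [180.0, -0.0, 109.0]
wrist_force: [-0.4, 1.0, -0.0]
grip_width: 37.1
grip_force: 0.0
```

Request:
send_rows:
  increments: "0 0 0 0 0 0;0 0 0 0 0 0;0 0 0 0 0 0;0 0 0 0 0 0;0 0 0 0 0 0;0 0 0 0 0 0;0 0 0 0 0 0;0 0 0 0 0 0"

```text
time_s: 5.17
tcp_pos: [469.5, -263.0, 272.7]
ee_rot: [-180.0, -0.0, 109.0]
wrist_force: [-0.0, 0.5, -1.1]
grip_width: 13.7
grip_force: 30.0
```

Request:
send_rows:
  increments: "0 0 -0.01 0 0 0;0 0 -0.025 0 0 0;0 0 -0.04 0 0 0;0 0 -0.05 0 0 0;0 0 -0.05 0 0 0;0 0 -0.05 0 0 0;0 0 -0.03 0 0 0;0 0 -0.015 0 0 0"

```text
time_s: 5.83
tcp_pos: [469.4, -262.9, 410.3]
ee_rot: [179.9, 0.2, 109.1]
wrist_force: [0.5, 0.6, -2.2]
grip_width: 13.6
grip_force: 30.0
```

Request:
send_rows:
  increments: "0 0 0 0 0 0;0 0 0 0 0 0;0 0 0 0 0 0;0 0 0 0 0 0"

```text
time_s: 6.17
tcp_pos: [469.5, -263.1, 406.5]
ee_rot: [-179.9, -0.1, 109.0]
wrist_force: [0.1, 0.2, -2.2]
grip_width: 13.9
grip_force: 30.0
```

```bash
python3 - <<'E'
from rig import manip
from h import *
s=manip.state();print(s["wrist_force"],s["wrist_torque"],s["grip_width"])
togo(s,[358,257,405],84.55)
c=manip.read_camera("wrist");a=c["image"]
b=manip.read_camera("side")["image"]
cv2.imwrite("pics/lift.png",np.hstack([cv2.resize(a,(400,300)),cv2.resize(b,(400,300))])[:,:,::-1])
T=tcp(s)@c["T_tool_cam"];I=np.linalg.inv(tcp(s))
for m,st,ce in blobs(a,(5,150,100),(22,255,255),100):
    print(st,ce.round(1)); q=plane(c,[ce],s["tcp_pos"][2]-140,T)[0]; print("grip in tool",(I@[*q,1])[:3].round(1))
E
```

```text
[ 0.14894598  0.22977239 -2.19886421] [ 0.00047378 -0.1011837   0.01078698] 13.89954136594004
t 6.1667 pos [ 469.5 -263.1  406.5] rot [-1.7994e+02 -1.2000e-01  1.0904e+02] | go [1.056  0.1286 0.0051] [-0.003  -0.0034  0.8164]
[ 304  275   37   67 2283] [321.7 309.8]
grip in tool [  8.4   0.4 140. ]
[ 524  376   79   29 1531] [561.9 387.9]
grip in tool [-27.2  98.4 139.8]
```

View pics/lift.png

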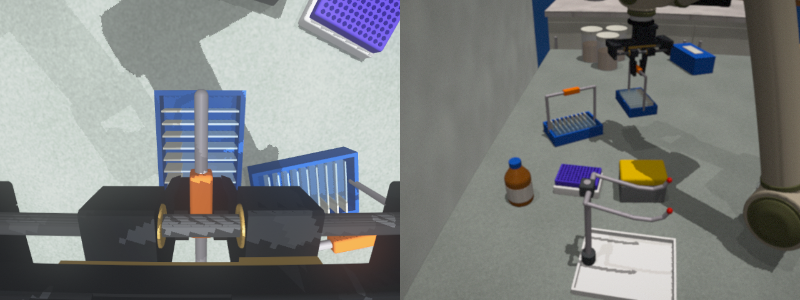

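Request:
send_rows:
  increments: "0.011 0.0014 0 0 0 0;0.022 0.0027 0 0 0 0;0.033 0.004 0 0 0 0;0.033 0.004 0 0 0 0;0.033 0.004 0 0 0 0;0.033 0.004 0 0 0 0;0.033 0.004 0 0 0 0;0.033 0.004 0 0 0 0"

```text
time_s: 6.93
tcp_pos: [444.6, -147.6, 407.8]
ee_rot: [180.0, -0.0, 109.1]
wrist_force: [1.0, 0.7, -2.4]
grip_width: 13.9
grip_force: 30.0
```

Request:
send_rows:
  increments: "0.033 0.004 0 0 0 0;0.033 0.004 0 0 0 0;0.033 0.004 0 0 0 0;0.033 0.004 0 0 0 0;0.033 0.004 0 0 0 0;0.033 0.004 0 0 0 0;0.033 0.004 0 0 0 0;0.033 0.004 0 0 0 0"

```text
time_s: 7.6
tcp_pos: [416.3, -17.8, 407.8]
ee_rot: [180.0, 0.0, 109.1]
wrist_force: [0.4, -0.3, -2.4]
grip_width: 13.4
grip_force: 30.0
```

Request:
send_rows:
  increments: "0.033 0.004 0 0 0 0;0.033 0.004 0 0 0 0;0.033 0.004 0 0 0 0;0.033 0.004 0 0 0 0;0.033 0.004 0 0 0 0;0.033 0.004 0 0 0 0;0.033 0.004 0 0 0 0;0.033 0.004 0 0 0 0"

```text
time_s: 8.27
tcp_pos: [388.2, 112.0, 407.9]
ee_rot: [180.0, 0.0, 109.1]
wrist_force: [0.4, -0.6, -1.3]
grip_width: 13.0
grip_force: 30.0
```

Request:
send_rows:
  increments: "0.033 0.004 0 0 0 0;0.033 0.004 0 0 0 0;0.033 0.004 0 0 0 0;0.033 0.004 0 0 0 0;0.033 0.004 0 0 0 0;0.033 0.004 0 0 0 0;0.033 0.004 0 0 0 0;0.033 0.004 0 0 0 0"

```text
time_s: 8.93
tcp_pos: [360.1, 241.8, 407.8]
ee_rot: [180.0, -0.0, 109.1]
wrist_force: [0.3, 0.1, -2.4]
grip_width: 13.7
grip_force: 30.0
```

Request:
send_rows:
  increments: "0.022 0.0027 0 0 0 0.05;0.011 0.0014 0 0 0 0.1;0 0 0 0 0 0.15;0 0 0 0 0 0.15;0 0 0 0 0 0.15;0 0 0 0 0 0.12;0 0 0 0 0 0.07;0 0 0 0 0 0.025"

```text
time_s: 9.6
tcp_pos: [357.1, 257.3, 407.8]
ee_rot: [180.0, -0.0, 84.5]
wrist_force: [0.3, -0.4, -2.9]
grip_width: 13.7
grip_force: 30.0
```

Request:
send_rows:
  increments: "0 0 0 0 0 0;0 0 0 0 0 0;0 0 0 0 0 0;0 0 0 0 0 0"

```text
time_s: 9.93
tcp_pos: [357.8, 257.0, 407.8]
ee_rot: [180.0, -0.0, 84.6]
wrist_force: [-1.4, -1.1, -1.5]
grip_width: 13.6
grip_force: 30.0
```

```bash
python3 - <<'E'
from rig import manip
from h import *
s=manip.state();print(s["wrist_force"],s["grip_width"])
togo(s,[467.3,246.9,404],84.55)
W=manip.read_camera("wrist");S=manip.read_camera("side");T=manip.read_camera("top")
for n,c in (("w",W),("s",S),("t",T)):
    for nm,lo,hi in (("or",(5,150,100),(22,255,255)),("red",(0,150,80),(4,255,255)),("red",(175,150,80),(180,255,255))):
        for m,st,ce in blobs(c["image"],lo,hi,10): print(n,nm,st,ce.round(1))
cv2.imwrite("pics/pre.png",np.hstack([cv2.resize(W["image"],(400,300)),cv2.resize(S["image"],(400,300))])[:,:,::-1])
E
```

```text
[-1.37104703 -1.05761568 -1.48206886] 13.649065842791117
t 9.9333 pos [357.8 257.  407.8] rot [180.    -0.    84.63] | go [0.0003 0.2199 0.0076] [ 0.0002 -0.0001  0.0026]
w or [ 304  280   36   62 2206] [321.5 310.6]
w or [309 380  20   1  20] [318.5 380. ]
s or [261 139  27  14 241] [273.9 145.1]
s or [470 220  19   4  44] [479.  221.8]
s or [168 266  40  29 816] [187.6 281.3]
s or [495 277  15  33 301] [501.6 293.8]
s or [424 284   6   6  13] [426.7 286.6]
s red [428 285   6   7  28] [430.5 288. ]
s red [427 333   9   9  58] [430.8 337.1]
t or [461 159  24  29 286] [472.8 172.6]
t or [146 354   7   9  49] [149.1 358.1]
```

View pics/pre.png

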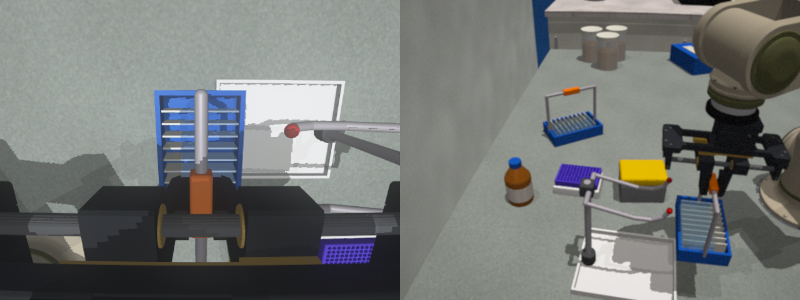

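The carrier is level, with a red ball at wrist px (466,208). I'll check the tip's position from the wrist camera.

```bash
python3 - <<'E'
from rig import manip
from h import *
s=manip.state();c=manip.read_camera("wrist");T=tcp(s)@c["T_tool_cam"]
im=c["image"].astype(int);m=((im[:,:,0]>120)&(im[:,:,1]<70)&(im[:,:,2]<70)).astype(np.uint8)
n,l,st,ce=cv2.connectedComponentsWithStats(m)
for i in range(1,n):
    if st[i,4]>40: print(st[i],ce[i],plane(c,[ce[i]],227,T))
E
python3 - <<'E'
from rig import manip
from h import *
s=manip.state();c=manip.read_camera("wrist");T=tcp(s)@c["T_tool_cam"]
im=c["image"].astype(int);print(im[208,466])
m=((im[:,:,0]>2*im[:,:,1])&(im[:,:,0]>2*im[:,:,2])&(im[:,:,0]>60)).astype(np.uint8)
n,l,st,ce=cv2.connectedComponentsWithStats(m)
for i in range(1,n):
    if st[i,4]>40: print(st[i],ce[i],plane(c,[ce[i]],227,T))
E
```

```text
[141  85  85]
[462 202  16  10  58] [471.18965517 204.89655172] [[431.23875113 291.38886359 227.        ]]
```

Request:
send_rows:
  increments: "0 0.008 0 0 0 0;0 0.016 0 0 0 0;0 0.02 0 0 0 0;0 0.02 0 0 0 0;0 0.02 0 0 0 0;0 0.02 0 0 0 0;0 0.02 0 0 0 0;0 0.02 0 0 0 0"

```text
time_s: 10.85
tcp_pos: [430.8, 250.0, 407.6]
ee_rot: [-180.0, 0.0, 84.6]
wrist_force: [-0.5, 0.4, -1.6]
grip_width: 13.3
grip_force: 30.0
```

Request:
send_rows:
  increments: "0 0.02 0 0 0 0;0 0.02 0 0 0 0;0 0.02 0 0 0 0;0 0.012 0 0 0 0;0 0.004 0 0 0 0;0 0 0 0 0 0;0 0 0 0 0 0;0 0 0 0 0 0"

```text
time_s: 11.52
tcp_pos: [467.1, 246.7, 407.8]
ee_rot: [-180.0, -0.0, 84.6]
wrist_force: [1.1, -0.1, -2.5]
grip_width: 13.2
grip_force: 30.0
```

Request:
send_rows:
  increments: "0 0 0.006 0 0 0;0 0 0.012 0 0 0;0 0 0.014 0 0 0;0 0 0.014 0 0 0;0 0 0.014 0 0 0;0 0 0.012 0 0 0;0 0 0.006 0 0 0;0 0 0.004 0 0 0"

```text
time_s: 12.18
tcp_pos: [467.5, 246.6, 366.1]
ee_rot: [-180.0, 0.0, 84.6]
wrist_force: [-0.1, 0.6, -1.9]
grip_width: 13.2
grip_force: 30.0
```

Request:
send_rows:
  increments: "0 0 0.002 0 0 0;0 0 0.002 0 0 0;0 0 0 0 0 0;0 0 0 0 0 0;0 0 0 0 0 0;0 0 0 0 0 0"

```text
time_s: 12.68
tcp_pos: [467.5, 246.6, 364.9]
ee_rot: [180.0, -0.0, 84.6]
wrist_force: [-0.6, 0.1, -1.0]
grip_width: 13.2
grip_force: 30.0
```

```bash
python3 - <<'E'
from rig import manip
from h import *
s=manip.state();print(s["wrist_force"],s["wrist_torque"],s["grip_width"])
togo(s,[467.3,246.9,355.7],84.55)
S=manip.read_camera("side");T=manip.read_camera("top")
cv2.imwrite("pics/seat.png",np.hstack([cv2.resize(S["image"][220:460,230:470],(400,400)),cv2.resize(T["image"][190:370,80:260],(400,400))])[:,:,::-1])
E
```

```text
[-0.59442516  0.10945615 -1.03216451] [-0.01626332 -0.06297859  0.00867767] 13.189765432409832
t 12.6833 pos [467.5 246.6 364.9] rot [ 1.7998e+02 -1.0000e-02  8.4590e+01] | go [ 0.0005 -0.0004  0.0184] [ 0.0006 -0.0003  0.0015]
```

View pics/seat.png

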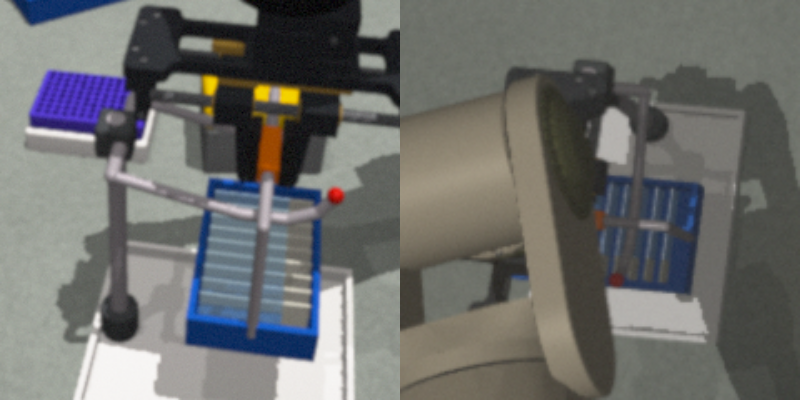

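The bar crosses the near prong at its low stretch (left panel, 265,212), and the top view agrees. Creeping down until the force shows contact.

Request:
send_rows:
  increments: "0 0 0.003 0 0 0;0 0 0.003 0 0 0;0 0 0.003 0 0 0;0 0 0.003 0 0 0;0 0 0.002 0 0 0;0 0 0 0 0 0"

```text
time_s: 13.28
tcp_pos: [467.4, 246.6, 357.5]
ee_rot: [-180.0, 0.0, 84.6]
wrist_force: [-0.9, -0.4, -2.6]
grip_width: 13.6
grip_force: 30.0
```

Request:
send_rows:
  increments: "0 0 0.002 0 0 0;0 0 0 0 0 0;0 0 0 0 0 0"

```text
time_s: 13.53
tcp_pos: [467.4, 246.6, 356.7]
ee_rot: [-180.0, -0.0, 84.6]
wrist_force: [0.5, -0.0, -1.8]
grip_width: 13.2
grip_force: 30.0
```

Request:
send_rows:
  increments: "0 0 0.001 0 0 0;0 0 0 0 0 0;0 0 0 0 0 0"

```text
time_s: 13.78
tcp_pos: [467.5, 246.6, 356.3]
ee_rot: [180.0, -0.0, 84.6]
wrist_force: [0.5, 0.7, -2.0]
grip_width: 13.4
grip_force: 30.0
```

Request:
send_rows:
  increments: "0 0 0.0014 0 0 0;0 0 0 0 0 0;0 0 0 0 0 0"

```text
time_s: 14.03
tcp_pos: [467.4, 246.6, 355.5]
ee_rot: [-180.0, -0.0, 84.6]
wrist_force: [0.0, 0.5, -2.0]
grip_width: 13.4
grip_force: 30.0
```

Request:
send_rows:
  increments: "0 0 0.0014 0 0 0;0 0 0 0 0 0;0 0 0 0 0 0"

```text
time_s: 14.28
tcp_pos: [467.5, 246.6, 355.0]
ee_rot: [180.0, -0.0, 84.6]
wrist_force: [-0.5, -0.0, 0.1]
grip_width: 13.2
grip_force: 30.0
```

Request:
send_rows:
  increments: "0 0 0.0014 0 0 0;0 0 0 0 0 0;0 0 0 0 0 0"

```text
time_s: 14.53
tcp_pos: [467.4, 246.6, 354.8]
ee_rot: [179.9, -0.0, 84.6]
wrist_force: [-1.1, -0.5, 5.9]
grip_width: 13.3
grip_force: 30.0
```

Contact at z≈355, as expected. Easing off slightly and releasing.

Request:
send_rows:
  increments: "0 0 -0.001 0 0 0;0 0 0 0 0 0;0 0 0 0 0 0"
  newtons: 5

```text
time_s: 14.78
tcp_pos: [467.6, 246.6, 354.8]
ee_rot: [180.0, -0.0, 84.6]
wrist_force: [1.0, -0.7, 3.4]
grip_width: 14.0
grip_force: 5.0
```

Request:
send_rows:
  increments: "0 0 0 0 0 0;0 0 0 0 0 0;0 0 0 0 0 0;0 0 0 0 0 0;0 0 0 0 0 0;0 0 0 0 0 0;0 0 0 0 0 0;0 0 0 0 0 0"
  jaw: -0.2

```text
time_s: 15.45
tcp_pos: [467.5, 246.6, 354.6]
ee_rot: [-180.0, 0.0, 84.6]
wrist_force: [0.1, -0.7, -0.0]
grip_width: 35.3
grip_force: 0.0
```

Request:
send_rows:
  increments: "0 0 0 0 0 0;0 0 0 0 0 0;0 0 0 0 0 0;0 0 0 0 0 0;0 0 0 0 0 0;0 0 0 0 0 0"

```text
time_s: 15.95
tcp_pos: [467.5, 246.6, 354.7]
ee_rot: [180.0, -0.0, 84.6]
wrist_force: [-0.3, -0.4, -0.3]
grip_width: 35.4
grip_force: 0.0
```

Request:
send_rows:
  increments: "0 0 -0.004 0 0 0;0 0 -0.01 0 0 0;0 0 -0.02 0 0 0;0 0 -0.03 0 0 0;0 0 -0.04 0 0 0;0 0 -0.04 0 0 0;0 0 -0.03 0 0 0;0 0 -0.01 0 0 0"

```text
time_s: 16.62
tcp_pos: [467.3, 246.6, 449.4]
ee_rot: [179.8, -0.1, 84.6]
wrist_force: [0.0, 0.6, 0.0]
grip_width: 35.2
grip_force: 0.0
```

Request:
send_rows:
  increments: "0 -0.02 0 0 0 0;0 -0.04 0 0 0 0;0 -0.04 0 0 0 0;0 -0.04 0 0 0 0;0 -0.03 0 0 0 0;0 -0.015 0 0 0 0;0 0 0 0 0 0;0 0 0 0 0 0"

```text
time_s: 17.28
tcp_pos: [375.3, 255.4, 446.4]
ee_rot: [-180.0, 0.0, 84.6]
wrist_force: [-0.7, 0.5, -0.0]
grip_width: 35.3
grip_force: 0.0
```

```bash
python3 - <<'E'
from rig import manip
from h import *
import time
s=manip.state();print(s["time_s"],s["wrist_force"],s["grip_width"],s["tcp_pos"])
S=manip.read_camera("side")
for _ in range(10): S2=manip.read_camera("side")
T=manip.read_camera("top")
f=lambda c:cv2.cvtColor(c["image"],cv2.COLOR_RGB2GRAY)[220:460,230:470]
print("moved px",(cv2.absdiff(cv2.blur(f(S),(3,3)),cv2.blur(f(S2),(3,3)))>15).sum())
cv2.imwrite("pics/end.png",np.hstack([cv2.resize(S2["image"][220:460,230:470],(400,400)),cv2.resize(T["image"][190:370,80:260],(400,400))])[:,:,::-1])
E
```

```text
17.2833 [-0.7394601   0.50135775 -0.04544128] 35.34112609077346 [375.32552266 255.38791883 446.37898993]
moved px 7
```

View pics/end.png

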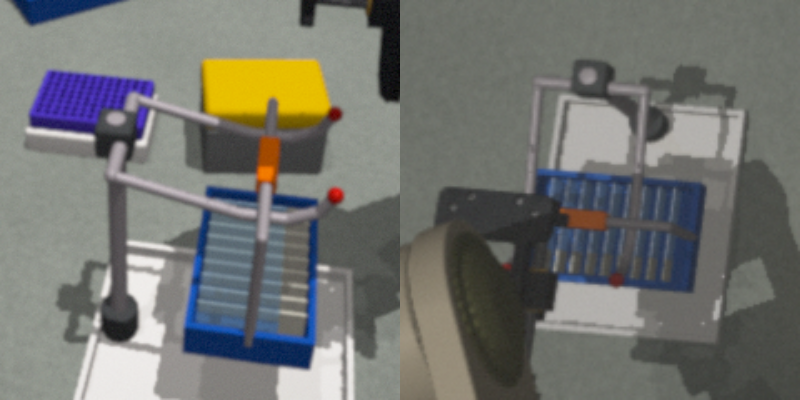

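The bar rests on both prongs (left panel, about 270,132 and 265,215), with the carrier over the tray. I'll let it settle for two seconds, check for motion, then hand in.

Request:
send_rows:
  increments: "0 0 0 0 0 0;0 0 0 0 0 0;0 0 0 0 0 0;0 0 0 0 0 0;0 0 0 0 0 0;0 0 0 0 0 0;0 0 0 0 0 0;0 0 0 0 0 0"

```text
time_s: 18.55
tcp_pos: [375.3, 255.3, 446.6]
ee_rot: [-180.0, 0.0, 84.6]
wrist_force: [0.1, 0.4, 0.3]
grip_width: 35.0
grip_force: 0.0
```

Request:
send_rows:
  increments: "0 0 0 0 0 0;0 0 0 0 0 0;0 0 0 0 0 0;0 0 0 0 0 0;0 0 0 0 0 0;0 0 0 0 0 0;0 0 0 0 0 0;0 0 0 0 0 0"

```text
time_s: 19.22
tcp_pos: [375.4, 255.4, 446.7]
ee_rot: [180.0, -0.0, 84.6]
wrist_force: [0.8, 0.2, -0.1]
grip_width: 35.5
grip_force: 0.0
```

Request:
send_rows:
  increments: "0 0 0 0 0 0;0 0 0 0 0 0;0 0 0 0 0 0;0 0 0 0 0 0;0 0 0 0 0 0;0 0 0 0 0 0;0 0 0 0 0 0;0 0 0 0 0 0"

```text
time_s: 19.88
tcp_pos: [375.4, 255.3, 446.7]
ee_rot: [180.0, -0.0, 84.6]
wrist_force: [0.6, 0.1, -1.1]
grip_width: 35.3
grip_force: 0.0
```

```bash
python3 - <<'E'
from rig import manip
from h import *
f=lambda c:cv2.blur(cv2.cvtColor(c["image"],cv2.COLOR_RGB2GRAY)[220:460,230:470],(3,3))
r=[f(manip.read_camera("side")) for _ in range(10)]
d=[int((cv2.absdiff(r[0],x)>12).sum()) for x in r[1:]];print(d)
if max(d)<25: print(manip.hand_in())
E
```

```text
[0, 0, 0, 0, 0, 0, 0, 0, 0]
the job is handed in; nothing more can be done
None
```

The small blue carrier (140 mm, 9 slides) hangs by its handle on both prongs over the drip tray, motionless in the last camera check, and the job was handed in at about 20 s with the gripper clear.

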